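# Step the cake-portioning guide to the next hole and hold its pin home

## Task

Get the portioning gauge ready for the next cut: first turn the black trim knob until the gold pointer of the cake turntable lines up with the red mark. Then take hold of the orange lock plunger, pull its pin up clear of the rail, slide the knife guide one hole over to the hole beside the gold ticket holder (not the black one), and press the plunger fully down so the pin sits home there. Finish still holding it pressed down, fingers on the orange knob, with the pointer still on the mark; do not touch the cake or its board or disturb the jar, the cup or the brush.

Things in the scene. Friction and masses are not known exactly. Their poses are not given: they have to be found in the camera images.
- gauge: white base plate of the portioning gauge, 310 x 450 x 12 mm, fixed. Origin: centre of its underside; x points away from the robot (within 20 degrees), y runs along the index rail, z up. Rail: aluminium, 46 mm wide, 200 mm long, top at z = 42 mm, along x = 100 mm, with holes (11 mm long) at y = -80, -40, 0, 40, 80 mm
- trim_knob_top (a point): top centre of the black round trim knob (gauge x 100, y -185 mm): 36 mm diameter, 30 mm high, top 54 mm above the counter, on a 46 mm wide housing 22 mm high. Turns about the upright; 0.04 N m friction, stays where left. 1 rad counterclockwise from above turns the turntable 0.15 rad the same way and moves the pointer about 19 mm toward gauge +x. Can turn 1.7 rad either way from aligned
- pointer_tip (a point): tip of the slim gold pointer on the gauge's -y end of the cake turntable, 125 mm from the turntable's upright axis, 24 mm above the counter. At the start it stands 8 to 26 mm to the gauge's -x side of the mark
- red_mark (a point): where the pointer tip lies when lined up: 6 mm short of the inner end of the red block (6 mm wide) on the base plate, 24 mm above the counter. Fixed to the gauge, same axes
- turntable: turntable on the gauge at x = -60, y = 0 mm, turned only by the trim knob; origin on its upright axis at counter height. Carries a dark board 120 x 180 mm and a layered chocolate cake 90 x 155 mm, top 58 mm above the counter, berries to 70 mm. Not to be touched
- guide_center (a point): top centre of the dark steel knife-guide carriage, 60 x 36 mm (gauge x, y), 70 mm above the counter. It slides along the gauge's y on the rail (about 1.5 N friction) and starts pinned in the middle hole. A thin twin-plate steel arm, top 80 mm above the counter, reaches from it over the cake toward -x. Same axes as the gauge
- guide (a joint): place of the carriage along the gauge's y, in m: 0 at the middle hole, +0.04 and -0.04 at the holes on either side
- plunger_top (a point): top centre of the orange lock-plunger knob, an upright cylinder 26 mm diameter and 32 mm high that rides on the carriage; 124 mm above the counter with the plunger at rest. Below the knob are only a thin stem and a gold collar 22 mm wide, its top 80 mm above the counter
- plunger (a joint): lock plunger height in m: 0 at rest (round-tipped 8 mm pin 8 mm deep in its hole), + pulled up (stop +0.024; pin clears the rail from +0.008), - pressed down (stop -0.006: pin fully home). A spring of 0.5 N per mm draws it to 0 from either side, so it is home only while pressed; let go between holes, the pin rides on the rail
- gold_ticket: small gold ticket holder, 32 mm wide, 45 mm high, on the base plate on the outer (+x) side of the rail, level (in the gauge's y) with the hole to be used: one hole to the +y or the -y side of the middle hole. Origin at the centre of its underside, 12 mm above the counter; same axes as the gauge
- black_ticket: the same in black, level with the hole on the other side, which is not to be used
- sauce_jar: amber jar with gold lid, 68 mm diameter, 85 mm high, standing beside the gauge; origin at the centre of its underside
- cup: white cup, 76 mm wide, 65 mm high, standing beside the gauge; origin at the centre of its underside
- brush: pastry brush 180 mm long lying on the counter beyond the rail; origin at the centre of its underside

How it is judged:
On the way, in this order (a step that is already met when the one before it is completed fails the run):
1. the pointer is brought to the red mark (within 3 mm) (horizontal distance between pointer_tip and red_mark below 0.003 m), for 0.3 s.
2. the plunger is pulled up at least 9 mm, clear of the rail, with the guide still at its starting hole (value of joint plunger above 0.009 m and distance of guide_center from where it was at the start of the episode below 0.008 m), for 0.05 s.
3. the guide is at the hole beside the gold ticket holder and the pin is pressed home (y of guide_center in the frame of gold_ticket between -0.004 and 0.004 m and value of joint plunger below -0.004 m), for 0.2 s.
At the end, for the whole second after the job is handed in: the guide within 4 mm of the hole beside the gold ticket holder and at rest, the plunger held pressed down at least 4 mm below its rest height by the fingers (at least 1 N on the orange knob), the pointer tip still within 3 mm of the red mark (all of step 3 and horizontal distance between pointer_tip and red_mark below 0.003 m and contact force between the fingers and plunger above 1 N and velocity of joint guide between -0.02 and 0.02 m/s); the arm keeps its last pose, push and grip.
It fails at once if the sauce jar moved more than 25 mm (distance of sauce_jar from where it was at the start of the episode above 0.025 m).
It fails at once if the cup moved more than 25 mm (distance of cup from where it was at the start of the episode above 0.025 m).
It fails at once if the brush moved more than 25 mm (distance of brush from where it was at the start of the episode above 0.025 m).
It fails at once if the cake or its board is touched (over 2 N) (contact force between any of the fingers, the arm and turntable above 2 N).
It also fails if it takes over 43 s, if anything falls off the work surface, if the arm or the gripper's body presses on something with over 40 N, if the wrist force passes 120 N, or if a joint passes its speed limit or range.

## Robot

A 6-joint arm with a two-finger parallel gripper is mounted at the origin on the work surface. World frame = base frame: x ahead of the robot, y to its left, z up, the work surface at z = 0. Lengths are in m, angles in rad, forces in N, time in s.
With the tool pointing down it reaches from about 0.425 to 0.925 m from the base axis. Payload 12.5 kg.
Tool frame: the origin (TCP) lies midway between the tips of the shut fingers; the grasp point (between the pads) lies 19 mm behind it; z points along the fingers, y is the line along which they close (so a half turn about z gives the same grasp; the last joint's range is limited). The gripper opens to 85 mm and grips with 20 to 120 N. Pads are 22 mm wide; open, the fingers measure 114 mm over their backs; the gripper's body (76 mm by 85 mm) begins 54 mm behind the grasp point. The pads swing forward as they close: fully open they stand 13 mm farther back than shut.
Start: joints at [1.011, 0.491, 1.559, -0, 1.092, -0.106], TCP at [0.274, 0.562, 0.204] pointing down, gripper open.
Joint ranges: [-3.1, 3.1], [-0.84, 2.19], [0.05, 2.79], [-1.13, 4.28], [0.06, 2.93], [-2.69, 2.69]. Speed limits (rad/s): [2.22, 2.22, 2.79, 3.14, 3.14, 3.14].

## Interface

Orientations are given as a unit quaternion [x, y, z, w].
In Python, from workcell import robot gives the robot as it stands. Calls block until the motion is done:
- robot.move_to(position, orientation): joint-space move of the TCP to a pose.
- robot.movel(position, v=0.15, rot=None): straight line of the TCP; rot=None keeps the orientation; v is the mean speed in m/s.
- robot.goto_joints(angles): joint-space move.
- robot.gripper_to(opening, force=None): finger opening in m; force is the grip in N (None keeps the last); returns when the fingers have stopped.
- robot.pause(seconds).
- robot.ik(position, orientation): joint angles nearest the present ones, or None.
- robot.state(): the state.
- robot.capture(name): name is "side" or "top" or "wrist"; returns the picture (384x512x3 uint8, red, green, blue); there is no depth.
- robot.camera_params(name): a dict with "mtx" (3x3 intrinsics, pixels), "R" (3x3) and "t" (3): a world point X has camera coordinates R X + t. Camera axes: x right, y down, z forward; pixel columns grow to the right and rows downward; lengths in m; the calibration is good to about 2 mm. A picture is of the moment at which its call begins: read the wrist's pose just before it. camera_params takes no time and is no camera call; for the wrist camera it gives the pose at the moment of the call.
A pose or a line that the arm cannot do raises robot.Unreachable and nothing moves.
- robot.finish_job(): hands the job in; it is judged then, once.
The state is a dict: "t": time; "joints": joint angles; "qvel": joint speeds; "tau": joint torques, N m; "ee_pos": TCP position; "ee_rot": TCP orientation; "ft_force": force on the tool from outside, world axes, zero at the start; "torque": the same for the moment, N m; "gripper_width": finger opening in m; "grip_force": force on a finger pad.
Only numpy, scipy, OpenCV 4.12 (cv2) and the standard library are available. Lean on these libraries where they do the work, as an engineer would, in place of code of your own. Each camera call takes 0.05 s, during which the arm holds its last target. There are 200 camera calls.

## Working session

There is one attempt and no reset: what is moved stays moved. The work goes in short steps, each a Python script; the robot and the scene stay as the last script left them, time stands still between calls to the robot, and variables do not carry over. Pictures are saved under pics/ and viewed, at most 11 in all, crops included, and the job is handed in when it is done.

```bash
mkdir -p pics; ls
python3 - <<'E'
from workcell import robot
import cv2
s=robot.state();print(s)
for n in("side","top"):
    im=robot.capture(n);cv2.imwrite(f"pics/{n}0.png",cv2.resize(im[:,:,::-1],(800,600),interpolation=cv2.INTER_CUBIC))
    cv2.imwrite(f"{n}0raw.png",im[:,:,::-1])
    print(n,robot.camera_params(n))
E
```

```text
pics
workcell.py
{'t': 0.0, 'joints': array([ 1.01138980e+00,  4.91596733e-01,  1.55948095e+00,  5.56971899e-08,
        1.09170726e+00, -1.05613414e-01]), 'qvel': array([ 6.90676825e-04, -1.15871093e-03,  1.48946829e-05,  2.36021247e-04,
       -1.30827455e-04,  4.34792660e-05]), 'tau': array([-2.31066888e-04, -6.18443084e+01, -2.61583006e+01, -9.14848033e-05,
        4.15658011e-03,  1.07739712e-05]), 'ee_pos': array([0.27382707, 0.56151699, 0.20309382]), 'ee_rot': array([ 2.24954683e-01,  9.74369045e-01, -5.63479016e-04, -1.94613322e-04]), 'ft_force': array([0.08165254, 0.07830233, 0.10455587]), 'torque': array([ 0.03253165,  0.02717888, -0.03552256]), 'grip_force': 0.0, 'gripper_width': 0.08537960192554594}
side {'mtx': array([[466.22689878,   0.        , 251.04224219],
       [  0.        , 466.22689878, 189.88877401],
       [  0.        ,   0.        ,   1.        ]]), 'R': array([[ 0.8271936 , -0.56178506, -0.0121781 ],
       [-0.4209901 , -0.60523611, -0.67561572],
       [ 0.37218019,  0.56399185, -0.73715338]]), 't': array([-0.42996684,  0.31732759,  1.09391681])}
top {'mtx': array([[407.04346581,   0.        , 252.53188895],
       [  0.        , 407.04346581, 189.74787111],
       [  0.        ,   0.        ,   1.        ]]), 'R': array([[-0.00474577, -0.99963909,  0.0264419 ],
       [-0.99576653,  0.00229677, -0.09188981],
       [ 0.09179592, -0.02676605, -0.99541805]]), 't': array([0.02813548, 0.53451924, 1.08711855])}
```

View pics/top0.png

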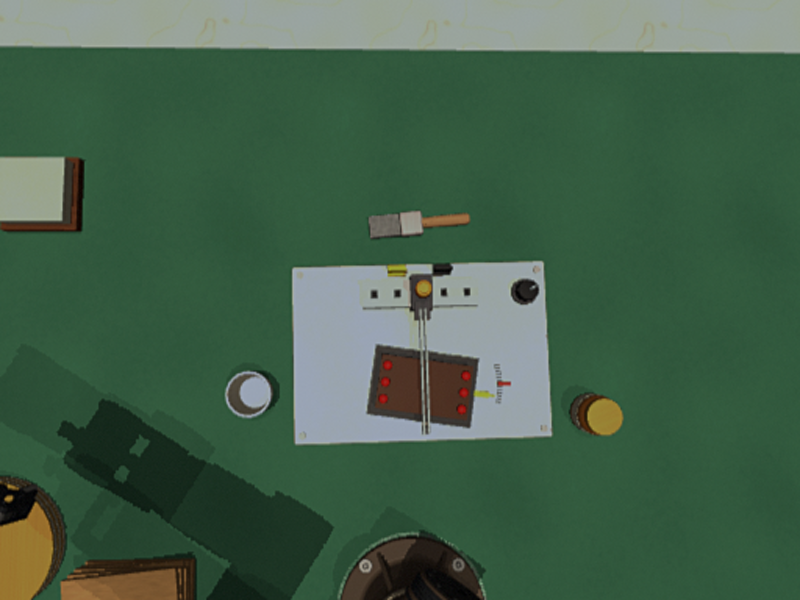

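View pics/side0.png

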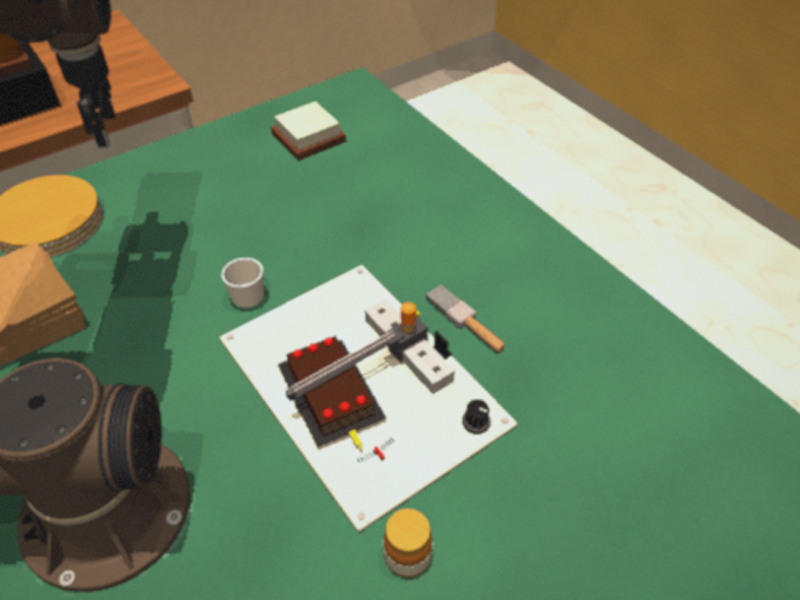

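The top view shows the gold ticket at (397,270), which is the gauge's +y side, the black ticket at (442,268), the plunger at (423,288) and the trim knob at (525,290). The pointer tip is near (493,394) and the red block near (503,383). I'll get a rough gauge pose from this, then use the wrist camera for close views.

```bash
cat > h.py <<'E'
import numpy as np, cv2
from scipy.spatial.transform import Rotation as Rn
def ray(p,uv):
    K,R,t=p["mtx"],p["R"],p["t"]; d=R.T@np.linalg.inv(K)@np.array([uv[0],uv[1],1.]); return -R.T@t, d/np.linalg.norm(d)
def plane(p,uv,z):
    c,d=ray(p,uv); return c+d*(z-c[2])/d[2]
def tri(obs):
    A=np.zeros((3,3));b=np.zeros(3)
    for p,uv in obs:
        c,d=ray(p,uv);M=np.eye(3)-np.outer(d,d);A+=M;b+=M@c
    X=np.linalg.solve(A,b); return X,[round(float(np.linalg.norm((np.eye(3)-np.outer(d,d))@(X-c))),4) for c,d in (ray(p,u) for p,u in obs)]
def down(yaw): # tool down, tool y at angle yaw (world) 
    y=np.array([np.cos(yaw),np.sin(yaw),0]);z=np.array([0,0,-1.]);return Rn.from_matrix(np.c_[np.cross(y,z),y,z]).as_quat()
E
python3 - <<'E'
from workcell import robot
from h import *
T,S=robot.camera_params("top"),robot.camera_params("side")
k=.64
C=[plane(T,(u*k,v*k),.012) for u,v in((293,268),(543,262),(551,436),(295,444))]
for c in C:print(c.round(4))
print("ctr",np.mean(C,0)); e=C[0]-C[1]+C[3]-C[2]; print("gauge y dir yaw",np.degrees(np.arctan2(e[1],e[0]))-90)
for n,a,b in(("plunger",(423,287),(409,305)),("knob",(525,287),(478,406))):
    print(n,tri([(T,np.array(a)*k),(S,np.array(b)*k)]))
s=robot.state();w=robot.camera_params("wrist")
R=Rn.from_quat(s["ee_rot"]).as_matrix();c=-w["R"].T@w["t"]
print("cam in tool",R.T@(c-s["ee_pos"]),"cam axes in tool\n",(R.T@w["R"].T).round(3),w["mtx"])
print("toolaxes",R.round(3))
for yaw in(0,90,-90,180):
  print(yaw,robot.ik([.75,0.05,.3],down(np.radians(yaw))))
E
```

```text
[0.5867 0.2052 0.012 ]
[ 0.597  -0.2397  0.012 ]
[ 0.2909 -0.2456  0.012 ]
[0.2809 0.1987 0.012 ]
ctr [ 0.43888634 -0.02033894  0.012     ]
gauge y dir yaw 1.3084948469122821
plunger (array([ 0.54151525, -0.01693487,  0.12691708]), [0.0015, 0.0015])
knob (array([ 0.54886038, -0.19789716,  0.04927243]), [0.0008, 0.0008])
cam in tool [ 0.07320846 -0.00026459 -0.16908889] cam axes in tool
 [[ 0.    -0.959 -0.284]
 [ 1.     0.001 -0.001]
 [ 0.001 -0.284  0.959]] [[319.01992546   0.         257.87893383]
 [  0.         319.01992546 193.77724701]
 [  0.           0.           1.        ]]
toolaxes [[-0.899  0.438 -0.   ]
 [ 0.438  0.899 -0.001]
 [ 0.    -0.001 -1.   ]]
0 [-2.12165960e-02  6.28719539e-01  1.05340054e+00 -4.44089210e-16
  1.45947258e+00 -2.12165960e-02]
90 [-2.12165960e-02  6.28719539e-01  1.05340054e+00 -4.44089210e-16
  1.45947258e+00 -1.59201292e+00]
-90 [-2.12165960e-02  6.28719539e-01  1.05340054e+00 -4.44089210e-16
  1.45947258e+00  1.54957973e+00]
180 None
```

Run:
```python
from workcell import robot
from h import *
import json
q=down(np.radians(91.3))
P={}
robot.move_to([.45,.15,.3],q)
for n,p in(("B",[.50,.02,.21]),("A",[.50,-.16,.15])):
    robot.move_to(p,q); robot.pause(.2)
    w=robot.camera_params("wrist");im=robot.capture("wrist")[:,:,::-1]
    P[n]={k:w[k].tolist() for k in w}
    cv2.imwrite(f"w{n}.png",im);cv2.imwrite(f"pics/w{n}.png",cv2.resize(im,(800,600),interpolation=cv2.INTER_CUBIC))
json.dump(P,open("P.json","w"));print(robot.state()["t"])
```

```text
3.7583
```

View pics/wA.png

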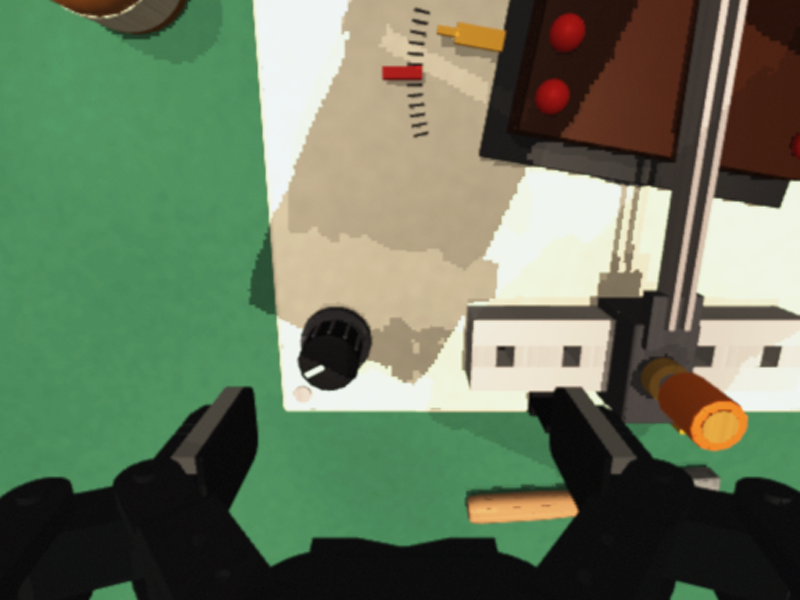

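View pics/wB.png

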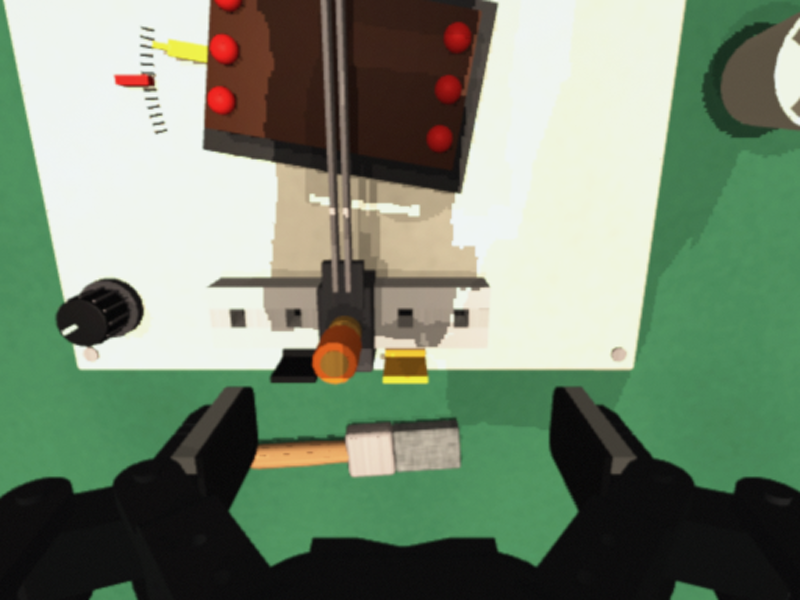

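A: knob top (330,364), pointer tip (438,30), red inner end (422,72), plunger top (720,426), holes at row 356. B: knob top (82,321), plunger top (334,363), tip (153,45), red end (154,80), holes at row 318, gold ticket at +y.

Run:
```python
from h import *
import json
P={n:{k:np.array(v) for k,v in p.items()} for n,p in json.load(open("P.json")).items()}
k=.64
def c(u):return (np.array(u)+.5)*k-.5
for n,a,b,z in(("knob",(330,364),(82,321),.054),("plunger",(720,426),(334,363),.124),("tip",(438,30),(153,45),.024),("redend",(422,72),(154,80),.024),
  ("h-2",(505,356),(238,318),.042),("h-1",(572,356),(293,318),.042),("h+1",(705,356),(405,318),.042),("h+2",(771,356),(461,318),.042)):
    X,e=tri([(P["A"],c(a)),(P["B"],c(b))]); print(n,X.round(4),e,plane(P["A"],c(a),z).round(4),plane(P["B"],c(b),z).round(4))
A,B=cv2.imread("wA.png"),cv2.imread("wB.png")
a=cv2.resize(A[0:100,230:340],None,fx=5,fy=5,interpolation=cv2.INTER_CUBIC)   # scale 5
b=cv2.resize(B[0:100,60:110],None,fx=5,fy=5,interpolation=cv2.INTER_CUBIC)
cv2.imwrite("pics/crop.png",np.hstack([a,b]))
```

```text
knob [ 0.5427 -0.1997  0.054 ] [0.0008, 0.0008] [ 0.5435 -0.1999  0.054 ] [ 0.5419 -0.1994  0.054 ]
plunger [ 0.5391 -0.0165  0.1221] [0.0, 0.0] [ 0.5381 -0.0178  0.124 ] [ 0.5383 -0.0162  0.124 ]
tip [ 0.3627 -0.1437  0.0243] [0.0, 0.0] [ 0.3627 -0.1436  0.024 ] [ 0.3626 -0.1438  0.024 ]
redend [ 0.3818 -0.1511  0.0123] [0.0002, 0.0002] [ 0.3834 -0.1514  0.024 ] [ 0.3834 -0.1456  0.024 ]
h-2 [ 0.5416 -0.0963  0.0404] [0.0, 0.0] [ 0.5409 -0.0966  0.042 ] [ 0.5411 -0.0957  0.042 ]
h-1 [ 0.54   -0.0565  0.0419] [0.0001, 0.0001] [ 0.5399 -0.0565  0.042 ] [ 0.5401 -0.0565  0.042 ]
h+1 [0.5381 0.0235 0.0416] [0.0001, 0.0001] [0.5379 0.0232 0.042 ] [0.5381 0.0235 0.042 ]
h+2 [0.5373 0.0635 0.041 ] [0.0001, 0.0001] [0.5369 0.0627 0.042 ] [0.5371 0.0634 0.042 ]
```

View pics/crop.png

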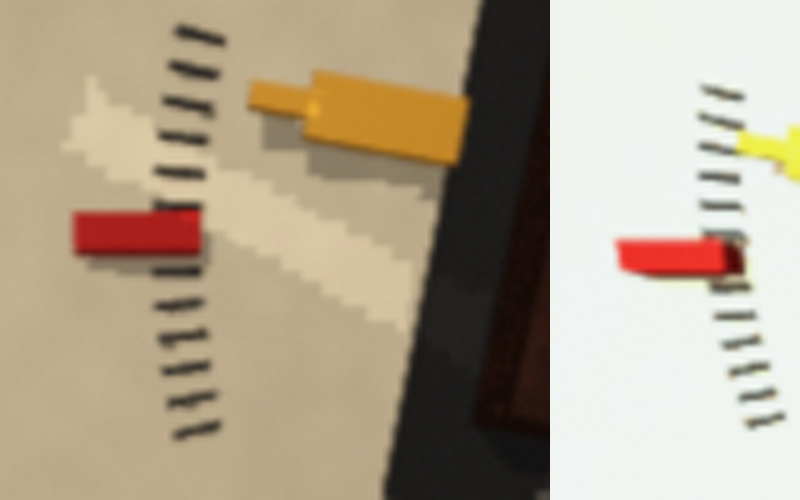

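Everything is consistent: the holes lie at z≈0.041 with 40 mm pitch, the gauge yaw is about 1.5°, the tip radius is 124 mm and the pointer is about 19.5 mm short. That calls for about 1.045 rad counterclockwise on the knob.

```bash
cat > g.py <<'E'
from h import *
k=.64
yaw=np.radians(91.5);O=np.array([.539,-.0165]);gx=np.array([np.cos(yaw-np.pi/2),np.sin(yaw-np.pi/2)]);gy=np.array([-gx[1],gx[0]])
E
python3 - <<'E'
from workcell import robot
from g import *
import json
P={n:{k_:np.array(v) for k_,v in p.items()} for n,p in json.load(open("P.json")).items()}
print("redtop",tri([(P["A"],(270-.4,46-.4)),(P["B"],(95-.4,51.6-.4))]),"mark",O-.16*gx-.125*gy)
K=[.5433,-.2005]
robot.gripper_to(.062,25)
robot.move_to(K+[.12],down(yaw-1.045)); robot.movel(K+[.031],v=.12)
robot.gripper_to(.02,25); s=robot.state(); print(s["gripper_width"],s["grip_force"],s["ft_force"],s["ee_pos"])
q=s["joints"].copy(); q[5]-=1.045; robot.goto_joints(q); robot.pause(.2)
s=robot.state();print(s["joints"][5]-q[5],s["torque"],s["t"])
robot.gripper_to(.062); robot.movel(K+[.12],v=.15); robot.move_to([.50,-.16,.15],down(np.radians(91.3))); robot.pause(.2)
w=robot.camera_params("wrist");im=robot.capture("wrist")[:,:,::-1]
cv2.imwrite("wC.png",im);json.dump({k_:w[k_].tolist() for k_ in w},open("C.json","w"))
cv2.imwrite("pics/cropC.png",cv2.resize(im[0:100,220:340],None,fx=6,fy=6,interpolation=cv2.INTER_CUBIC)); print(robot.state()["t"])
E
```

```text
redtop (array([ 0.3828628 , -0.15154106,  0.01985729]), [0.0003, 0.0003]) mark [ 0.38232695 -0.14564548]
0.01966488556695098 0.0 [0.29501035 0.13698047 0.59598935] [ 0.54332866 -0.20050882  0.03113218]
0.0007658957120391108 [ 0.01940545  0.02721568 -0.03157954] 7.625
9.4667
```

View pics/cropC.png

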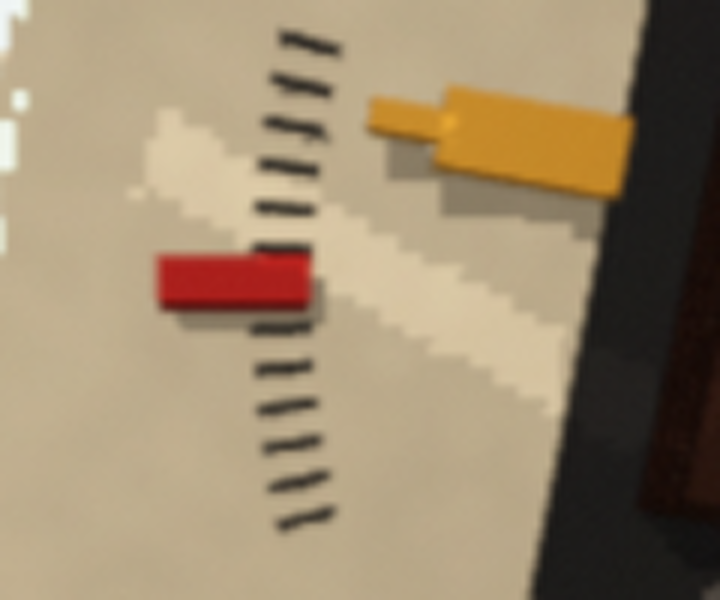

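Pictured: the pointer hasn't moved, and the fingers closed to 19.7 mm with no force, so the grasp missed the knob. I'll go back down and look before closing.

Run:
```python
from workcell import robot
from g import *
K=[.5433,-.2005]
robot.move_to(K+[.10],down(yaw-1.045)); robot.movel(K+[.031],v=.12)
print(robot.state()["gripper_width"],robot.state()["ee_pos"])
a=robot.capture("wrist"); s1=robot.capture("side")
r=robot.gripper_to(.02,25); s=robot.state(); print(r,s["gripper_width"],s["grip_force"],s["ft_force"],s["t"])
b=robot.capture("wrist"); print(robot.state()["t"])
im=np.vstack([np.hstack([a[:,:,::-1],b[:,:,::-1]])])
cv2.imwrite("pics/k1.png",cv2.resize(im,(800,300),interpolation=cv2.INTER_AREA)); cv2.imwrite("s1.png",s1[:,:,::-1])
robot.pause(.3);s=robot.state(); print(s["gripper_width"],s["grip_force"])
```

```text
0.06198755986277844 [ 0.54362035 -0.20061282  0.03152493]
False 0.020057034196712738 0.0 [0.7111672  0.29233094 0.19988937] 11.7167
11.7667
0.020069578687333105 0.0
```

View pics/k1.png

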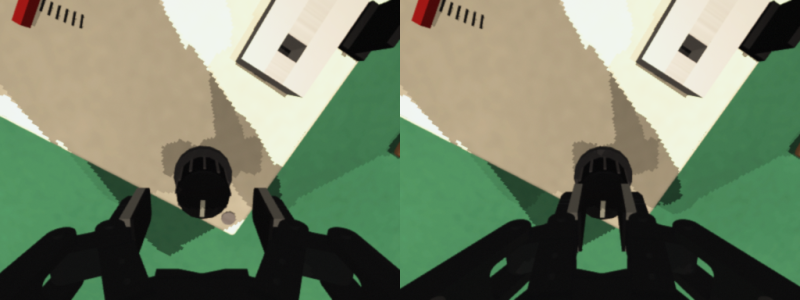

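Run:
```python
from workcell import robot
from g import *
w=robot.camera_params("wrist");s=robot.state();R=Rn.from_quat(s["ee_rot"]).as_matrix()
def pr(X):
    c=w["R"]@X+w["t"];p=w["mtx"]@c;return (p[:2]/p[2]).round(0)
print(s["ee_pos"],R.round(2))
print("Ktop",pr(np.array([.5433,-.2005,.054])), "in half-scale", pr(np.array([.5433,-.2005,.054]))*400/512)
for d in(0,-.01,-.019,-.03): print(d,[(pr(s["ee_pos"]+R@[0,y,d])*400/512).round(0) for y in(-.01,0.01)])
im=robot.capture("wrist")[:,:,::-1]
sd=robot.capture("side")[:,:,::-1]
a=cv2.resize(im[160:384,180:340],None,fx=2.5,fy=2.5,interpolation=cv2.INTER_CUBIC); b=cv2.resize(sd[180:320,230:370],None,fx=2.5*1.6*1,fy=4,interpolation=cv2.INTER_CUBIC)[:560,:400]
cv2.imwrite("pics/k2.png",np.hstack([a,b]))
```

```text
[ 0.54328139 -0.2004921   0.03098866] [[-0.52  0.85 -0.  ]
 [ 0.85  0.52  0.  ]
 [ 0.   -0.   -1.  ]]
Ktop [260. 250.] in half-scale [203.125  195.3125]
0 [array([189., 181.]), array([216., 181.])]
-0.01 [array([188., 187.]), array([217., 187.])]
-0.019 [array([188., 193.]), array([218., 193.])]
-0.03 [array([187., 201.]), array([219., 201.])]
```

View pics/k2.png

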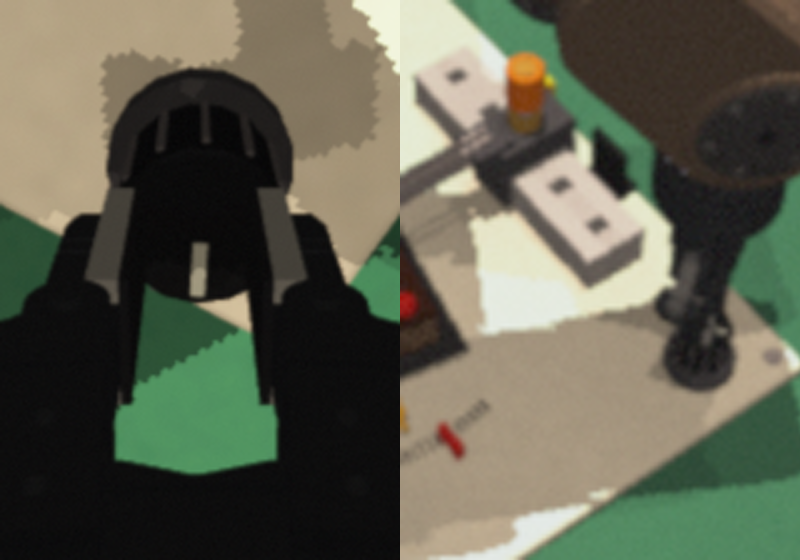

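The side and wrist crops suggest the fingertips sit above the knob rather than beside it. I'll check where the tips really are by projection, in a view with the gripper open.

Run:
```python
from workcell import robot
from g import *
w=robot.camera_params("wrist");s=robot.state();R=Rn.from_quat(s["ee_rot"]).as_matrix()
def pr(v):
    c=w["R"]@(s["ee_pos"]+R@np.array(v))+w["t"];p=w["mtx"]@c;return p[:2]/p[2]
print("A open, tip inner seen at (250,390)->",[ (d,(pr([.011,-.0425,d])/.64).round(0)) for d in(0,-.013,-.02,-.03,-.04)])
print("closed, crop px (132,187)->",[ (d,((pr([.011,-.010,d])-[180,160])*2.5).round(0)) for d in(0,-.005,-.013,-.02,-.03)])
p=s["ee_pos"].copy()
for z in(.029,.027,.025):
    p[2]=z;robot.movel(p,v=.02);f=robot.state()["ft_force"];print(z,f.round(1))
    if f[2]>4:break
```

```text
A open, tip inner seen at (250,390)-> [(0, array([288., 334.])), (-0.013, array([279., 347.])), (-0.02, array([274., 355.])), (-0.03, array([265., 368.])), (-0.04, array([256., 383.]))]
closed, crop px (132,187)-> [(0, array([154., 135.])), (-0.005, array([153., 143.])), (-0.013, array([151., 156.])), (-0.02, array([149., 169.])), (-0.03, array([146., 189.]))]
0.029 [-0.5  0.1 -0.3]
0.027 [ 0.4  0.7 -0.8]
0.025 [-4.9  2.6 19.1]
```

Contact at TCP z≈0.026 with the knob top at 0.054 means the tips are really about 28 mm behind the stated TCP at this opening, and the projections agree. I'll regrip lower, using that measured offset.

Run:
```python
from workcell import robot
from g import *
import json
K=[.5433,-.2005]
robot.movel(K+[.040],v=.1); robot.gripper_to(.062,25)
ok=True
for z in(.022,.014,.008):
    robot.movel(K+[z],v=.08); f=robot.state()["ft_force"]; print(z,f.round(1))
    if f[2]>5: ok=False;robot.movel(K+[z+.004],v=.05);break
robot.gripper_to(.02,25); s=robot.state(); print(s["gripper_width"],s["grip_force"],s["ft_force"].round(1),s["t"])
if s["gripper_width"]>.03:
    q=s["joints"].copy(); q[5]-=1.045; robot.goto_joints(q); robot.pause(.1)
    s=robot.state();print(s["ft_force"].round(1),s["torque"].round(2),s["gripper_width"])
    robot.gripper_to(.062); robot.movel(K+[.10],v=.2); robot.move_to([.50,-.16,.15],down(np.radians(91.3))); robot.pause(.1)
    w=robot.camera_params("wrist");im=robot.capture("wrist")[:,:,::-1]
    cv2.imwrite("wC.png",im);json.dump({k_:w[k_].tolist() for k_ in w},open("C.json","w"))
    cv2.imwrite("pics/cropD.png",cv2.resize(im[0:100,220:340],None,fx=6,fy=6,interpolation=cv2.INTER_CUBIC))
print(robot.state()["t"])
```

```text
0.022 [-0.8  0.3 -0.3]
0.014 [-1.3 -0.2  0.3]
0.008 [-0.3 -0.1  0.3]
0.034763906442585285 25.06106972694397 [3.8 5.1 2.9] 14.925
[ -5.8 -10.5  -0.6] [-1.7   0.93  0.01] 0.034794880027609346
17.55
```

View pics/cropD.png

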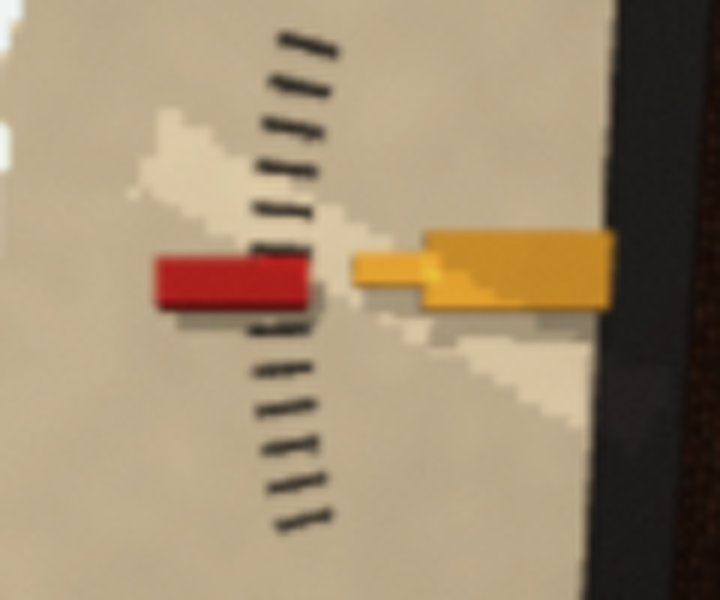

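The tip is at crop (353,269) and the red end at (308,280), nearly aligned. I'll put a number on it.

Run:
```python
from g import *
import json
C={k_:np.array(v) for k_,v in json.load(open("C.json")).items()}
tip=plane(C,(220+353/6-.4,269/6-.4),.024); red=plane(C,(220+308/6-.4,279/6-.4),.020)
M=red[:2]+.006*gy
print(tip,red,"tip-mark in gauge",(tip[:2]-M)@gx,(tip[:2]-M)@gy)
```

```text
[ 0.38167077 -0.14539762  0.024     ] [ 0.38250695 -0.15154627  0.02      ] tip-mark in gauge -0.0006749404848783424 0.00016842984074387805
```

The pointer is 0.7 mm off, so step 1 is met. Next is the plunger.

Run:
```python
from workcell import robot
from g import *
q=down(yaw); X=[.539,-.0165]
robot.move_to(X+[.15],q); z0=.065; robot.movel(X+[z0],v=.12)
f0=robot.state()["ft_force"];print("before",f0.round(1))
robot.gripper_to(.01,45); s=robot.state(); print(s["gripper_width"],s["grip_force"],s["ft_force"].round(1),s["ee_pos"].round(4),s["t"])
if s["gripper_width"]>.022:
    robot.movel(X+[z0+.016],v=.06); robot.pause(.15); s=robot.state(); print("up",s["ft_force"].round(1),s["gripper_width"],s["ee_pos"].round(4),s["t"])
    p=robot.camera_params("side");im=robot.capture("side")[:,:,::-1]
    cv2.imwrite("pics/up.png",cv2.resize(im[120:270,180:380],None,fx=4,fy=4,interpolation=cv2.INTER_CUBIC))
```

```text
before [ 0.4 -0.3 -0.2]
0.02491738651847772 44.06789839267731 [ 0.2 -0.3  0.3] [ 0.5392 -0.0165  0.0653] 19.4667
up [ 4.6 -0.3 -7.9] 0.024793367132170823 [ 0.5391 -0.0165  0.0808] 20.0333
```

View pics/up.png

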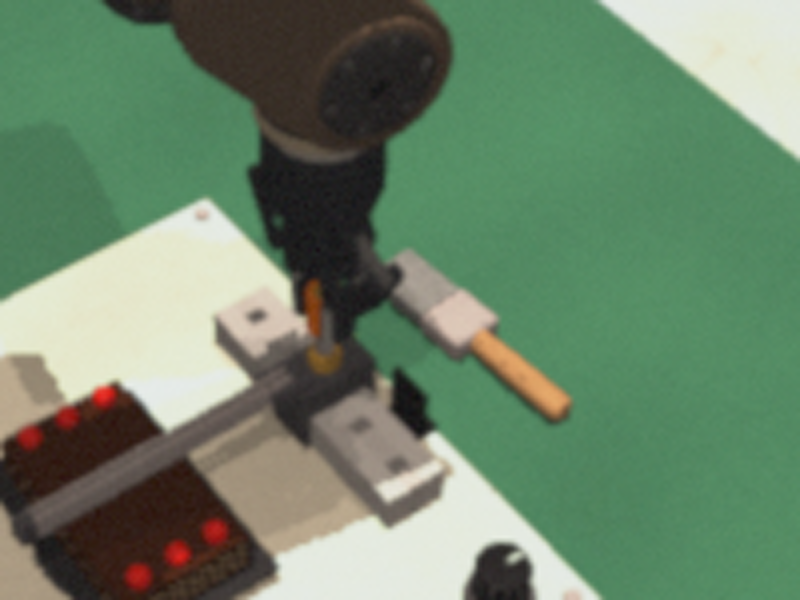

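Fz is −7.9 N, which is 16 mm of lift, and the picture shows the knob held high over its collar at (325,355). Next I slide it 40 mm toward +y and press.

Run:
```python
from workcell import robot
from g import *
X=np.array([.539,-.0165])+.04*gy; z0=.065
robot.movel([*X,z0+.016],v=.06); robot.pause(.2); print("slid",robot.state()["ft_force"].round(1))
robot.movel([*X,z0],v=.05); robot.pause(.2); print("rest",robot.state()["ft_force"].round(1))
for d in(-.003,-.005,-.006,-.007,-.008):
    robot.movel([*X,z0+d],v=.03); robot.pause(.15); s=robot.state(); print(d,s["ft_force"].round(1),s["ee_pos"].round(4),s["gripper_width"])
    if s["ft_force"][2]>5: break
robot.pause(.3); s=robot.state(); print(s["ft_force"].round(1),s["grip_force"],s["t"])
t=robot.camera_params("top");a=robot.capture("top")[:,:,::-1];b=robot.capture("side")[:,:,::-1]
cv2.imwrite("pics/end.png",np.hstack([cv2.resize(a[150:300,180:370],(400,316),interpolation=cv2.INTER_CUBIC),cv2.resize(b[150:310,170:372],(400,316),interpolation=cv2.INTER_CUBIC)]))
```

```text
slid [ 4.6  2.2 -7.5]
rest [ 3.4  1.6 -1. ]
-0.003 [4.  1.3 0.8] [0.5381 0.0235 0.0621] 0.025007696964360903
-0.005 [2.9 2.  8.5] [0.5382 0.0235 0.0604] 0.024861476510876775
[2.3 2.  7.2] 46.534608006477356 22.8667
```

View pics/end.png

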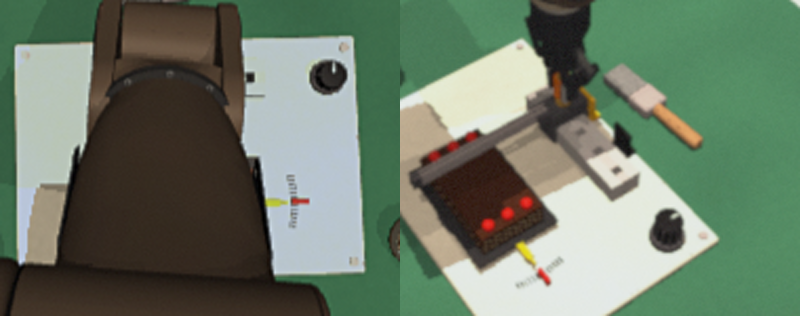

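The gold ticket is now at the carriage (about (590,105) in the right half) and the pointer is still on the mark. The force rose early, so I'll press further to confirm it's the hard stop.

Run:
```python
from workcell import robot
from g import *
X=np.array([.539,-.0165])+.04*gy; z0=.065
for d in(-.0055,-.006,-.0065,-.007,-.008,-.009):
    robot.movel([*X,z0+d],v=.03); robot.pause(.15); s=robot.state(); print(d,s["ft_force"].round(1),s["ee_pos"].round(4),s["gripper_width"],s["grip_force"])
    if s["ft_force"][2]>25: break
robot.pause(.2); s=robot.state(); print(s["ft_force"].round(1),s["ee_pos"].round(4),s["t"])
```

```text
-0.0055 [ 0.5  2.3 12.6] [0.5383 0.0234 0.0604] 0.02460291456031447 47.11596429347992
-0.006 [-0.   1.  18.8] [0.5383 0.0234 0.0603] 0.024794172498615097 47.70191788673401
-0.0065 [-1.2  1.2 24.4] [0.5384 0.0234 0.0602] 0.025103008296155877 48.28855276107788
-0.007 [-3.9  1.  30.9] [0.5384 0.0234 0.0602] 0.024777929555514954 48.87529134750366
[-3.6  1.  31.6] [0.5385 0.0234 0.0602] 24.7667
```

The hard stop came only 4.9 mm below the grip height, which could be the fingers meeting the collar. I'll regrip 7 mm higher and press again; there's enough time.

Run:
```python
from workcell import robot
from g import *
X=np.array([.539,-.0165])+.04*gy; z0=.072
robot.movel([*X,.065],v=.05); robot.gripper_to(.045); robot.movel([*X,z0],v=.05); robot.pause(.15); f0=robot.state()["ft_force"]; print("free",f0.round(1))
robot.gripper_to(.01,45); robot.pause(.1); s=robot.state(); print(s["gripper_width"],(s["ft_force"]-f0).round(1),s["ee_pos"].round(4),s["t"])
for d in(-.002,-.004,-.005,-.006,-.0065,-.007,-.0075):
    robot.movel([*X,z0+d],v=.03); robot.pause(.12); s=robot.state(); print(d,(s["ft_force"]-f0).round(1),s["ee_pos"].round(4))
    if s["ft_force"][2]-f0[2]>12: break
print(s["t"])
```

```text
free [0.8 0.3 0.6]
0.02461860573645881 [-1.6 -0.5 -0.7] [0.5379 0.0235 0.072 ] 26.2417
-0.002 [-0.9 -1.7  0. ] [0.5379 0.0235 0.07  ]
-0.004 [-2.2 -1.8  1.6] [0.538  0.0235 0.068 ]
-0.005 [-4.8 -1.6  8.2] [0.538  0.0235 0.0675]
-0.006 [-8.  -0.5 19.9] [0.5382 0.0235 0.0674]
27.7083
```

The stop height moved up 7 mm along with the grip, so it's the plunger's own stop and the pin is home, with the pointer still on the mark. I'll ease the push a little and hand in.

Run:
```python
from workcell import robot
from g import *
X=np.array([.539,-.0165])+.04*gy
robot.movel([*X,.0664],v=.03); robot.pause(.2); s=robot.state(); print(s["ft_force"].round(1),s["ee_pos"].round(4),s["grip_force"],s["t"])
print(robot.finish_job())
```

```text
[-4.9 -0.9 15.1] [0.5381 0.0235 0.0675] 45.60276746749878 28.1583
the job is handed in; nothing more can be done
None
```

I handed the job in at about 28 s with no verdict shown: the pointer measured 0.7 mm from the mark after the knob turn, the guide was slid 40 mm to the gold-ticket hole, and I'm still gripping the orange plunger against its lower stop at about 15 N, with the pin home judged from that stop since I couldn't see it.

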